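# Clamp the light guide and hold a stone cell in front of the spectroscope

### The job

Make a loose gemstone ready to be viewed in the bench spectroscope: first turn the chuck sleeve on the lamp house clockwise (seen from above) until its three jaws firmly grip the loose light rod and it stands upright. Then take the tall glass cell with the stone in it out of the wooden rack, gripping it gently and only by its two wide frosted faces, never touching the narrow clear windows, and leave the two short empty cells standing in the rack. Hold the cell upright and still midway between the lit rod and the slit end of the aluminium spectroscope, touching nothing but the fingers, the stone on the straight level line from the slit to the rod and the clear windows facing rod and slit, and finish while still holding it there: do not put it down or let go.

Things in the scene. Friction and masses are not known exactly. Their poses are not given: they have to be found in the camera images.
- testing_set: Fixed set: steel foot plate 250 x 80 x 8 mm; grey lamp house 66 x 66 mm (top z = 26 mm) with the chuck at one end, level aluminium spectroscope tube on a pillar at the other (highest point z = 95 mm). Origin: centre of the plate's underside. +x: the way the light runs, chuck to spectroscope; z up. Chuck axis at x = -80 mm, y = 0; tube from x = +12 mm (slit) to +108 mm, 24 to 28 mm across.
- chuck_sleeve (a joint): Angle of the knurled steel chuck sleeve about its upright axis, rad: 0 open, grows clockwise seen from above, stop at 1.3. Starts at 0 to 0.25. The three jaws each move in 2 mm per rad, touch the 10 mm rod at about 0.8 and grip it firmly from about 1.0. Stays where it is left (friction 0.12 N m, about 0.25 N m at the end); turned to the stop it springs back to about 1.25, still gripping.
- sleeve_grip (a point): On the axis of the chuck sleeve at half height of its knurled cylinder (36 mm diameter, 24 mm high, from 29 to 53 mm above the bench; this point at 42 mm). Above it: nose cone, 25 mm wide at 60 mm; jaw tips to 66 mm; the rod in the middle up to 84 mm. Beside and below it only the lamp house, top at 26 mm. Its axes turn with the sleeve; z up.
- jaw_1: One of the three small steel chuck jaws (7 x 5 x 10 mm) set at 120 degrees round the rod, their tips showing above the nose of the chuck; they slide in and out together as the sleeve turns. Origin: the middle of its inner face's foot.
- jaw_2: Second jaw, like jaw_1.
- jaw_3: Third jaw, like jaw_1.
- light_rod: Light guide: round rod 10 mm in diameter, 56 mm long, steel with a lit frosted glass tip 18 mm long at the top, standing loosely in the chuck. Origin: centre of its lower end (28 mm above the bench); z along the rod.
- light_path (a point): The place to hold the stone: the point on the light path midway between the rod and the spectroscope's slit, 75 mm above the bench, 46 mm from the axis of the rod and 46 mm from the slit. Axes as testing_set: x along the light.
- spectroscope_slit (a point): Centre of the slit in the front end of the aluminium tube, 75 mm above the bench. Axes as testing_set.
- cell_rack: Wooden rack, fixed to the bench, 150 (x) x 42 (y) x 22 mm, with three pockets in a row along its x at -48, 0 and +48 mm, each 24.5 x 14.5 mm and 13 mm deep. Origin: centre of the underside. A cell stands in each pocket; which one is in which pocket changes.
- stone_cell: Tall open glass cell with a small cut stone on a pin inside: 22.5 (x) x 12.5 (y) x 45 mm high, about 35 g. Origin: centre of its underside, 9 mm above the bench in the rack, so its upper 32 mm stand out of the wood. x: the way light passes, out through the narrow clear windows; y: across the wide frosted faces, 12.5 mm apart, by which to grip it. Its x lies along the rack's x.
- stone (a point): The stone in the tall cell: at the middle of the cell, 20 mm above its underside. Axes as stone_cell.
- stone_cell_frosted_a: Wide frosted (matt white) face plate of the tall cell at its +y side, 22.5 x 2 x 45 mm. Origin as stone_cell.
- stone_cell_frosted_b: The same at its -y side. Origin as stone_cell.
- stone_cell_window_a: Narrow clear window of the tall cell at its +x side, 8.5 mm wide between the frosted plates, flush with their edges. Origin as stone_cell. Not to be touched.
- stone_cell_window_b: The same at its -x side. Origin as stone_cell. Not to be touched.
- short_cell_1: Short empty glass cell, 22.5 x 12.5 x 30 mm, standing in the rack (its upper 17 mm stand out). Origin: centre of its underside. Leave alone.
- short_cell_2: The same.

How it is judged:
By the outcome, as a careful person would: the job done as asked, in the order asked, and still so for the second after the job is handed in, while the arm keeps its last pose, push and grip.
It also fails if it takes over 53 s, if anything falls off the work surface, if the arm or the gripper's body presses on something with over 40 N, if the wrist force passes 120 N, or if a joint passes its speed limit or range.

### The arm

A 7-joint arm with a two-finger parallel gripper is mounted at the origin on a cart in front of the work surface, level with it; the furniture and walls round the work are solid. World frame = base frame: x ahead of the robot, y to its left, z up, the work surface at z = 0. Lengths are in m, angles in rad, forces in N, time in s.
With the tool pointing down it reaches from about 0.4 to 0.85 m from the base axis. Payload 4.4 kg.
Tool frame: the origin (TCP) lies at the very end of the fingers, on their centre line; the grasp point (between the pads) lies 19 mm behind it; z points along the fingers, y is the line along which they close (so a half turn about z gives the same grasp; the last joint's range is limited). The gripper opens to 94 mm and grips with 3 to 60 N. Pads are 16 mm wide; open, the fingers measure 119 mm over their backs; the gripper's body (75 mm by 177 mm) begins 78 mm behind the grasp point.
Start: joints at [-1.188, 0.628, 0.038, 1.517, -0.027, 0.996, -0.02], TCP at [0.282, 0.586, 0.171] pointing down, gripper open.
Joint ranges: [-3.06, 3.06], [-0.37, 2.12], [-1.25, 1.32], [0.18, 2.47], [-1.1, 4.24], [0.23, 1.98], [-2.94, 2.94]. Speed limits (rad/s): [2.57, 2.57, 3.14, 3.14, 3.14, 3.14, 3.14].

### API

Orientations are given as a unit quaternion [x, y, z, w].
In Python, from rig import r gives the robot as it stands. The module is installed in compiled form; this text tells all that it offers.
- The arm moves only by the tool step_arm, never from a script. Its argument "plan" is one flat list of numbers, 7 for each row, row after row: the finger opening in mm, from 0 to 94, then the shift along the tool's x, y, z each as a share of 0.03 m, from -1 to 1, then the turn, a rotation vector about the tool's x, y, z each as a share of 8 degrees, from -1 to 1. In form: [hand, dx, dy, dz, rx, ry, rz, hand, dx, dy, dz, rx, ry, rz, ...]. A call has exactly 10 rows; each row shifts and turns the commanded pose from where the row before left it, along the tool's axes as they then stand; what a row does not reach is not made up. A row lasts 1/10 s, in which the tool goes at most 50 mm and 8.59 degrees, less where a joint would pass 70% of its speed; a pose out of reach is approached as far as the arm can. A call with a number of a shift or a turn outside -1 to 1 is refused whole. A call with a gripper value outside its range is refused whole. The fingers move at their own pace and stop on an object; "force" is the grip in N (left out, the last holds). Time passes only in rows, so rows that do not move let the fingers close, or fill a call up. It gives the time, the measured TCP pose, the force, the opening and the grip force at its end, in the units of the state.
- r.sense(): the state, without advancing time (a new reading comes with each control period).
- r.camera(name): name is "side" or "top"; returns the picture (384x512x3 uint8, red, green, blue); there is no depth.
- r.camera_info(name): a dict with "vfov" (degrees; the focal length in pixels is half the picture's height over the tangent of half this angle, whatever the lens; pixels are square), "cx", "cy" (the principal point, pixels), "k1" (the pictures are not rectified: a ray, as slopes to the right and down, at radius r is drawn at 1 + k1 r^2 times it, then the intrinsics apply), "extrinsics" (4x4, takes a point from world to camera coordinates). Camera axes: x right, y up, looking along -z (the intrinsics and any distortion apply to the point x, -y, -z); pixel columns grow to the right and rows downward; lengths in m; the calibration is good to about 2 mm. A picture is of the moment at which its call begins. camera_info takes no time and is no camera call.
- r.close_job(): hands the job in; it is judged then, once.
The state is a dict: "clock": time; "joints": joint angles; "dq": joint speeds; "joint_torque": joint torques, N m; "ee_pos": TCP position; "tool_rot": TCP orientation; "force": force on the tool from outside, world axes, zero at the start; "wrist_torque": the same for the moment, N m; "finger_gap": opening from 0.0 (shut) to 1.0 (fully open); "finger_force": force on a finger pad.
Only numpy, scipy, OpenCV 4.12 (cv2) and the standard library are available. Lean on these libraries where they do the work, as an engineer would, in place of code of your own. Each camera call takes 0.05 s, during which the arm holds its last target. There are 200 camera calls.

## Working session

There is one attempt and no reset: what is moved stays moved. The work goes in short steps, Python scripts to look and compute and a tool call to move; the robot and the scene stay as the last step left them, time stands still between calls to the robot, and variables do not carry over. Pictures are saved under pics/ and viewed, at most 10 in all, crops included, and the job is handed in when it is done.

Besides the shell and the picture viewer there is one more tool, called after "Request:" as name(argument=value, ...) on one line, values as JSON. step_arm: Moves the arm, as the interface text tells. Shift numbers are shares of 0.03 m and turn numbers shares of 8 degrees, none past 1 either way. Its arguments: {"type":"object","properties":{"plan":{"type":"array"},"force":{"type":"number"}},"required":["plan"]}

```bash
mkdir -p pics; python3 - <<'E'
from rig import r
import cv2,numpy as np
for n in("top","side"):
    cv2.imwrite(f"pics/{n}0.png",r.camera(n)[:,:,::-1]); print(n,r.camera_info(n))
print(r.sense())
E
```

```text
top {'vfov': 48.356052961005226, 'cx': 254.32904048511512, 'cy': 205.42274394362525, 'k1': 0.028459057344410288, 'extrinsics': array([[-0.00288387, -0.99999401, -0.00191152, -0.07059312],
       [ 0.98592502, -0.00316283,  0.16715819, -0.54172534],
       [-0.16716324, -0.00140256,  0.98592824, -0.95671982],
       [ 0.        ,  0.        ,  0.        ,  1.        ]])}
side {'vfov': 46.82199835953674, 'cx': 259.90209991069247, 'cy': 197.3209621005654, 'k1': -0.08844273686378627, 'extrinsics': array([[ 0.99707415, -0.07452158, -0.01702005, -0.5499544 ],
       [ 0.05133474,  0.48781362,  0.8714371 , -0.07463193],
       [-0.05663826, -0.86976112,  0.49021189, -1.21407818],
       [ 0.        ,  0.        ,  0.        ,  1.        ]])}
{'clock': 0.1, 'joints': array([-1.18780881,  0.62920761,  0.03845834,  1.51823607, -0.02697874,
        0.99628564, -0.02000573]), 'dq': array([ 1.22868790e-03, -1.99695731e-03, -1.23092773e-03, -2.28749326e-03,
        8.77691061e-04, -4.09428414e-04,  8.03834378e-05]), 'joint_torque': array([ 4.09955566e-03, -5.50775635e+01,  1.14725824e+00, -1.87112725e+01,
       -5.22191415e-02,  1.92398485e-02,  5.40393467e-05]), 'ee_pos': array([0.28173067, 0.58507212, 0.17028641]), 'tool_rot': array([ 2.22517448e-01,  9.74928372e-01, -7.92980534e-04, -1.61159991e-04]), 'force': array([0.19580916, 0.34636129, 1.01047548]), 'wrist_torque': array([ 0.00428682, -0.00218297, -0.00979603]), 'finger_force': 0.0, 'finger_gap': 0.9964299474330371}
```

View pics/top0.png

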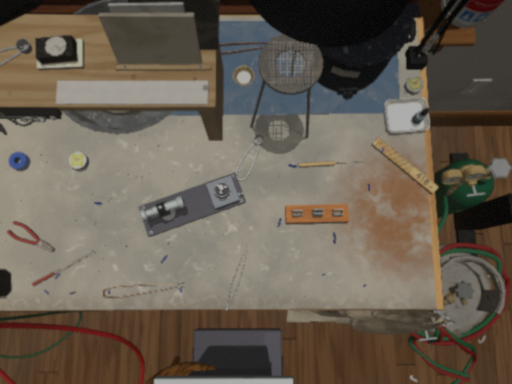

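View pics/side0.png

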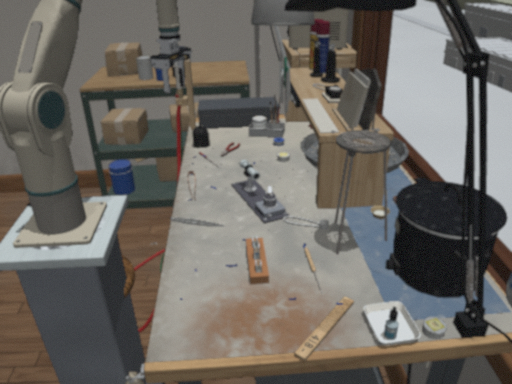

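The top view shows the set with its chuck at about (222,190) and its slit end at about (185,205). The rack is at about (316,214). In the side view the chuck is at (270,195) and the rack at (257,260). I'll enlarge both.

```bash
cat > h.py <<'E'
import numpy as np,cv2
from rig import r
def K(n):
    i=r.camera_info(n); f=192/np.tan(np.radians(i['vfov']/2)); return i,f
def proj(n,P):
    i,f=K(n); E=i['extrinsics']; p=np.atleast_2d(P)@E[:3,:3].T+E[:3,3]
    s=np.c_[p[:,0],-p[:,1]]/(-p[:,2:]); s=s*(1+i['k1']*(s**2).sum(1,keepdims=True))
    return s*f+[i['cx'],i['cy']]
def ray(n,uv):
    i,f=K(n); E=i['extrinsics']; d=(np.array(uv,float)-[i['cx'],i['cy']])/f; s=d.copy()
    for _ in range(20): s=d/(1+i['k1']*(s@s))
    R=E[:3,:3]; return -R.T@E[:3,3], R.T@np.array([s[0],-s[1],-1])
def atz(n,uv,z):
    c,d=ray(n,uv); return c+d*(z-c[2])/d[2]
def tri(a,b):
    c1,d1=ray("top",a); c2,d2=ray("side",b); t=np.linalg.lstsq(np.c_[d1,-d2],c2-c1,rcond=None)[0]
    p,q=c1+d1*t[0],c2+d2*t[1]; return (p+q)/2,np.linalg.norm(p-q)
E
python3 - <<'E'
import cv2,numpy as np
t=cv2.imread("pics/top0.png");s=cv2.imread("pics/side0.png")
def c(i,x,y,w,h,k): return cv2.resize(i[y:y+h,x:x+w],(w*k,h*k),interpolation=cv2.INTER_CUBIC)
# top set 135..250 x170..240 k=7 ; rack 280..352
cv2.imwrite("pics/c1.png",np.vstack([c(t,136,170,114,66,7),np.hstack([c(t,280,200,72,19,7),np.zeros((133,294,3),np.uint8)])]))
a=c(s,226,158,66,66,6); b=c(s,232,228,44,66,6) 
cv2.imwrite("pics/c2.png",np.hstack([a,b]))
E
```

```text
(no output)
```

View pics/c1.png

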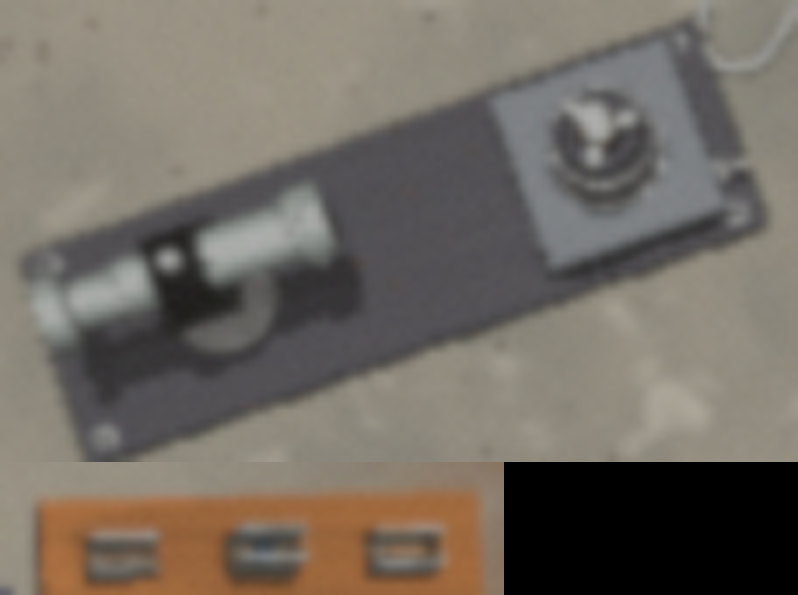

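View pics/c2.png

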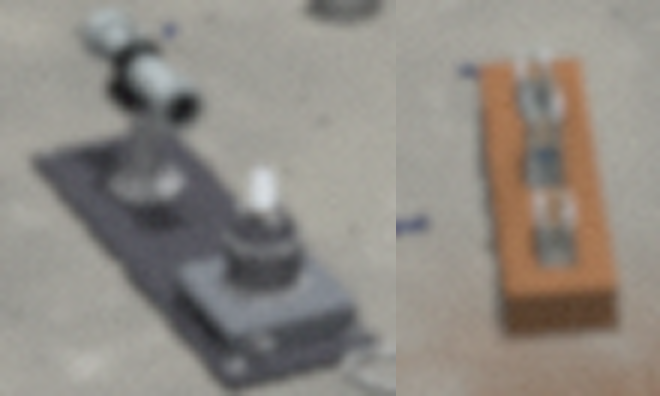

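The middle cell is the tall one: it has a dark blue stone in both crops and stands higher than its neighbours. In the top crop the plate corners are at (22,255), (695,18), (768,222) and (88,465). The lamp house top corners are at (490,100), (655,38), (725,208) and (552,272). Next I'll fit the poses.

```bash
cat > fit.py <<'E'
from h import *
from scipy.optimize import least_squares
T=lambda x,y:(136+(x+.5)/7-.5,170+(y+.5)/7-.5)
S=lambda x,y:(226+(x+.5)/6-.5,158+(y+.5)/6-.5)
# model pts: chuck at x=-80
def W(p,m): 
    m=np.atleast_2d(m); c,s=np.cos(p[2]),np.sin(p[2]); return np.c_[p[0]+c*m[:,0]-s*m[:,1],p[1]+s*m[:,0]+c*m[:,1],m[:,2]+p[3]]
P=lambda *a:np.array(a)/1000
top=[(P(125,-40,8),T(22,255)),(P(-125,-40,8),T(695,18)),(P(-125,40,8),T(768,222)),(P(125,40,8),T(88,465)),
 (P(-47,-33,26),T(490,100)),(P(-113,-33,26),T(655,38)),(P(-113,33,26),T(725,208)),(P(-47,33,26),T(552,272)),
 (P(12,-12,75),T(315,183)),(P(12,12,75),T(335,252))]
side=[(P(-47,33,26),S(180,272)),(P(-113,33,26),S(228,345)),(P(-113,-33,26),S(356,305)),(P(125,40,8),S(35,158)),(P(-125,40,8),S(228,384)),(P(-80,0,84),S(263,170)),(P(-80,0,66),S(263,208))]
# image up = world +x, left=+y ; light runs to left => yaw about +90..110
top=[(m*[1,-1,1]*[1,1,1],u) for m,u in top]; side=[(m*[1,-1,1],u) for m,u in side]
best=None
for fl in (1,-1):
    def f(p,zf=True):
        q=np.r_[p[:3],p[3]]
        return np.r_[[proj("top",W(q,m*[1,fl,1]))[0]-u for m,u in top],[proj("side",W(q,m*[1,fl,1]))[0]-u for m,u in side]]
    c=atz("top",T(395,240),.008)
    for y in(1.5,2.):
        o=least_squares(lambda p:f(p).ravel(),[c[0],c[1],y,0.],loss='soft_l1')
        if best is None or o.cost<best[0]: best=(o.cost,fl,o.x,f(o.x))
print(best[:3]);print(best[3].round(1))
p=best[2]
print("chuck",W(p,P(-80,0,42)),"light",W(p,P(-34,0,75)),"yaw",np.degrees(p[2]))
print("rod tip tri",tri(T(592,112),S(263,175)))
# rack
t=cv2.imread("pics/top0.png");s=cv2.imread("pics/side0.png")
def mask(i,x,y,w,h):
    hs=cv2.cvtColor(i,cv2.COLOR_BGR2HSV).astype(int); m=((hs[...,0]<18)&(hs[...,1]>110)&(hs[...,2]>60)).astype(np.uint8); k=np.zeros_like(m);k[y:y+h,x:x+w]=1;m*=k
    m=cv2.morphologyEx(m,cv2.MORPH_OPEN,np.ones((3,3)));cs=max(cv2.findContours(m,0,2)[0],key=cv2.contourArea);return cs
ct,cs=mask(t,270,190,95,50),mask(s,232,225,50,65)
ht,hs_=cv2.convexHull(ct),cv2.convexHull(cs)
cn=np.array([[a,b,z] for a in(-.075,.075) for b in(-.021,.021) for z in(0,.022)])
SC=16
def raster(poly,off): 
    m=np.zeros((110*8,110*8),np.uint8);cv2.fillPoly(m,[np.int32(np.round((poly+.5-off)*8*16))],1,shift=4);return m
def hull(n,p): return cv2.convexHull(np.float32(proj(n,W(p,cn))))[:,0]
def filled(c,off):
    m=np.zeros((110,110),np.uint8);cv2.fillPoly(m,[np.int32(c[:,0]-off)],1);return cv2.resize(m,None,fx=8,fy=8,interpolation=0)
of={"top":np.array([265,180]),"side":np.array([210,215])}
M={"top":filled(ht,of["top"]),"side":filled(hs_,of["side"])}
from scipy.optimize import minimize
cost=lambda p,ns=("top","side"):sum((raster(hull(n,np.r_[p,0]),of[n])!=M[n]).sum() for n in ns)/64
c=atz("top",(316,214),.022)
for ns in(("top","side"),("top",),("side",)):
    o=minimize(cost,[c[0],c[1],1.5],args=(ns,),method='Nelder-Mead',options=dict(initial_simplex=[[c[0],c[1],1.57],[c[0]+.01,c[1],1.57],[c[0],c[1]+.01,1.57],[c[0],c[1],1.67]],xatol=1e-5,fatol=.01,maxiter=400))
    print("rack",ns,o.x,np.degrees(o.x[2]),"mismatch px",o.fun)
E
python3 fit.py
```

```text
Traceback (most recent call last):
  File "fit.py", line 22, in <module>
    o=least_squares(lambda p:f(p).ravel(),[c[0],c[1],y,0.],loss='soft_l1')
  File "fit.py", line 22, in <lambda>
    o=least_squares(lambda p:f(p).ravel(),[c[0],c[1],y,0.],loss='soft_l1')
                             ~^^^
  File "fit.py", line 19, in f
    return np.r_[[proj("top",W(q,m*[1,fl,1]))[0]-u for m,u in top],[proj("side",W(q,m*[1,fl,1]))[0]-u for m,u in side]]
                  ~~~~^^^^^^^^^^^^^^^^^^^^^^^
  File "h.py", line 6, in proj
    i,f=K(n); E=i['extrinsics']; p=np.atleast_2d(P)@E[:3,:3].T+E[:3,3]
        ~^^^
  File "h.py", line 4, in K
    i=r.camera_info(n); f=192/np.tan(np.radians(i['vfov']/2)); return i,f
ValueError: time passes only in moves, steps and waits
```

```bash
sed -i 's/^def K/import functools\n@functools.cache\ndef K/' h.py; python3 fit.py
```

```text
(np.float64(5.753423285612679), -1, array([ 0.55305459,  0.0806314 ,  1.91373959, -0.00379499]))
[[-0.9 -0.3]
 [-0.2 -0.2]
 [ 0.2  0.6]
 [-0.5  0.5]
 [-0.8 -0.5]
 [ 1.4 -0.6]
 [ 0.5  0.2]
 [-0.8  0.3]
 [ 0.3 -0. ]
 [ 0.7 -0.2]
 [-1.3 -0.2]
 [ 0.3 -1.3]
 [ 0.7 -0.1]
 [-0.6 -0.4]
 [-0.2  0.5]
 [ 0.2  1.3]
 [ 0.2  0.7]]
chuck [[0.57995542 0.00528987 0.03820501]] light [[0.56448744 0.04861125 0.07120501]] yaw 109.64920170911799
rod tip tri (array([0.5803887 , 0.00530334, 0.08190847]), np.float64(0.0019681447625039946))
rack ('top', 'side') [ 0.52774194 -0.22189174  1.57873928] 90.45509749881636 mismatch px 332.875
rack ('top',) [ 0.52804394 -0.22273549  1.58223399] 90.65532965118281 mismatch px 49.03125
rack ('side',) [ 0.52623881 -0.21502122  1.56789486] 89.83375809697046 mismatch px 253.5625
```

```bash
cat > fit2.py <<'E'
from h import *
from scipy.optimize import least_squares
def W(p,m): 
    m=np.atleast_2d(m); c,s=np.cos(p[2]),np.sin(p[2]); return np.c_[p[0]+c*m[:,0]-s*m[:,1],p[1]+s*m[:,0]+c*m[:,1],m[:,2]+p[3]]
t=cv2.imread("pics/top0.png")
hs=cv2.cvtColor(t,cv2.COLOR_BGR2HSV).astype(int)
# soft subpixel rack extents in top view: "orangeness" = R-B
d=(t[...,2].astype(float)-t[...,0])
sub=d[195:235,275:360]
col=d[210:217].mean(0)[275:360]; row=d[195:232,[297,298,303,304,305,328,329,330,335]].mean(1)
row2=[d[195:232,a:b].mean(1) for a,b in((289,291),(302,307),(326,331),(343,346))]
def edges(v,o):
    b=np.median(np.r_[v[:5],v[-5:]]);h=np.percentile(v,80);m=(b+h)/2;i=np.where(v>m)[0];a,z=i[0],i[-1]
    return o+a-(v[a]-m)/(v[a]-v[a-1]),o+z+(v[z]-m)/(v[z]-v[z+1])
print("cols",edges(col,275)); print("rows",[edges(v,195) for v in row2])
S=lambda x,y:(232+(x-396+.5)/6-.5,228+(y+.5)/6-.5)
# rack +x toward world +y (yaw~90): model (75,.)->far/left in top
side=[((75,21,22),S(482,62)),((75,-21,22),S(580,60)),((-75,-21,22),S(612,288)),((-75,21,22),S(503,295)),((-75,-21,0),S(615,328)),((-75,21,0),S(505,335))]
top=[]
cl,cr=edges(col,275)
for v,(a,b) in zip(row2,((289,291),(302,307),(326,331),(343,346))):
    pass
e=[edges(v,195) for v in row2]; u=[289.5,304,328,344]
up=np.polyfit(u,[x[0] for x in e],1); lo=np.polyfit(u,[x[1] for x in e],1)
top=[((75,-21,22),(cl,np.polyval(up,cl))),((-75,-21,22),(cr,np.polyval(up,cr))),((-75,21,22),(cr,np.polyval(lo,cr))),((75,21,22),(cl,np.polyval(lo,cl)))]
def f(p,A=True,B=True): return np.concatenate(([proj("top",W(p,np.array(m)/1e3))[0]-u for m,u in top] if A else [])+([proj("side",W(p,np.array(m)/1e3))[0]-u for m,u in side] if B else []))
for A,B in((1,1),(1,0),(0,1)):
    o=least_squares(lambda p:np.r_[f(p,A,B),0 if A and B else 1e4*p[3]],[.528,-.222,1.57,0]); print(A,B,o.x,np.degrees(o.x[2]));print(f(o.x,A,B).reshape(-1,2).round(1).tolist())
E
python3 fit2.py
```

```text
cols (np.float64(285.29750830564785), np.float64(348.4509756097561))
rows [(np.float64(204.6418918918919), np.float64(222.34756097560975)), (np.float64(204.3840476190476), np.float64(222.23100558659218)), (np.float64(203.92877697841726), np.float64(221.5477157360406)), (np.float64(203.56444444444443), np.float64(221.24950495049504))]
1 1 [ 5.26646139e-01 -2.21524638e-01  1.57872395e+00 -6.03722706e-05] 90.45421920773657
[[-0.1, -0.0], [-0.6, 0.5], [0.2, 0.2], [0.3, -0.5], [-0.4, -0.0], [0.1, -0.7], [0.6, -0.4], [-0.2, -0.3], [0.2, 0.6], [-0.2, 0.7]]
1 0 [ 5.26773806e-01 -2.21574980e-01  1.58512530e+00  2.56266310e-07] 90.82098944247693
[[-0.1, 0.1], [-0.6, 0.3], [0.3, -0.0], [0.4, -0.3]]
0 1 [ 5.26705948e-01 -2.21525605e-01  1.57424476e+00 -8.20939618e-07] 90.19758074363153
[[-0.2, -0.1], [0.2, -0.7], [0.5, -0.4], [-0.3, -0.4], [0.1, 0.6], [-0.3, 0.7]]
```

```bash
cat >> h.py <<'E'
from scipy.spatial.transform import Rotation as Ro
def go(pos,az=None):
    "units left in tool axes to reach pos and closing azimuth az (deg), tool straight down"
    s=r.sense(); R=Ro.from_quat(s['tool_rot']); d=R.inv().apply(np.array(pos)-s['ee_pos'])/.03
    y=R.apply([0,1,0]); a=np.degrees(np.arctan2(y[1],y[0]))
    if az is None: az=a
    c,q=np.cos(np.radians(az)),np.sin(np.radians(az))
    T=Ro.from_matrix(np.array([[-q,c,0],[c,q,0],[0,0,-1]]).T) # placeholder rows -> columns x,y,z
    X=np.cross([c,q,0],[0,0,-1]); T=Ro.from_matrix(np.c_[X,[c,q,0],[0,0,-1]])
    rv=np.degrees((R.inv()*T).as_rotvec())/8
    print("t",s['clock'].round(2),"pos",s['ee_pos'].round(4),"az",a.round(2),"F",s['force'].round(1),"M",s['wrist_torque'].round(3),"gap",round(s['finger_gap']*94,1),"ff",s['finger_force'])
    print("shift units",d.round(3),"turn units",rv.round(3))
E
python3 - <<'E'
from h import *
print(tri((290,63),(362,143)),tri((278,132),(337,237)))
go([.580,.0053,.17])
E
```

```text
(array([ 0.78113914, -0.14198889,  0.26248201]), np.float64(0.004172306584952191)) (array([ 0.73955397, -0.13262646, -0.00196865]), np.float64(0.0037467453435523095))Traceback (most recent call last):
  File "<stdin>", line 3, in <module>
  File "h.py", line 30, in go
    print("t",s['clock'].round(2),"pos",s['ee_pos'].round(4),"az",a.round(2),"F",s['force'].round(1),"M",s['wrist_torque'].round(3),"gap",round(s['finger_gap']*94,1),"ff",s['finger_force'])
              ^^^^^^^^^^^^^^^^
AttributeError: 'float' object has no attribute 'round'
```

```bash
sed -i "s/s\['clock'\].round(2)/s['clock']/; /placeholder/d" h.py
python3 -c "
from h import *
go([.580,.0053,.17])"
```

```text
t 0.1 pos [0.2817 0.5851 0.1703] az 64.29 F [0.2 0.3 1. ] M [ 0.004 -0.002 -0.01 ] gap 93.7 ff 0.0
shift units [-17.343 -13.098   0.031] turn units [-0.012  0.     0.   ]
```

Request:
step_arm(plan=[94,-0.86,-0.65,0,0,0,0,94,-0.86,-0.65,0,0,0,0,94,-0.86,-0.65,0,0,0,0,94,-0.86,-0.65,0,0,0,0,94,-0.86,-0.65,0,0,0,0,94,-0.86,-0.65,0,0,0,0,94,-0.86,-0.65,0,0,0,0,94,-0.86,-0.65,0,0,0,0,94,-0.86,-0.65,0,0,0,0,94,-0.86,-0.65,0,0,0,0])

```text
clock: 1.1
ee_pos: [0.4301, 0.2966, 0.1708]
tool_rot: [0.223, 0.975, -0.0, -0.0]
force: [0.3, 0.5, 0.7]
finger_gap: 0.999
finger_force: 0.0
```

Request:
step_arm(plan=[60,-0.86,-0.65,0,0,0,0,60,-0.86,-0.65,0,0,0,0,60,-0.86,-0.65,0,0,0,0,60,-0.86,-0.65,0,0,0,0,60,-0.86,-0.65,0,0,0,0,60,-0.86,-0.65,0,0,0,0,60,-0.86,-0.65,0,0,0,0,60,-0.86,-0.65,0,0,0,0,60,-0.86,-0.65,0,0,0,0,60,-0.5,-0.4,0,0,0,0])

```text
clock: 2.1
ee_pos: [0.5719, 0.0186, 0.1707]
tool_rot: [0.224, 0.975, -0.001, 0.0]
force: [0.1, 0.0, -0.8]
finger_gap: 0.64
finger_force: 0.0
```

```bash
python3 -c "
from h import *
go([.580,.0053,.10])
cv2.imwrite('pics/t1.png',r.camera('top')[:,:,::-1]);cv2.imwrite('pics/s1.png',r.camera('side')[:,:,::-1])
s=cv2.imread('pics/s1.png');cv2.imwrite('pics/s1c.png',cv2.resize(s[120:240,200:340],None,fx=5,fy=5,interpolation=2))
print(proj('side',r.sense()['ee_pos']),r.sense()['joints'])"
```

```text
t 2.1 pos [0.5719 0.0186 0.1707] az 64.12 F [ 0.1  0.  -0.8] M [0.019 0.047 0.017] gap 60.2 ff 0.0
shift units [-0.436 -0.278  2.358] turn units [-0.009  0.003  0.   ]
[[265.92112758 155.13787416]] [-0.12862822  0.51666322  0.07100299  1.74195943 -0.04279219  0.88466385
  1.07689632]
```

View pics/s1c.png

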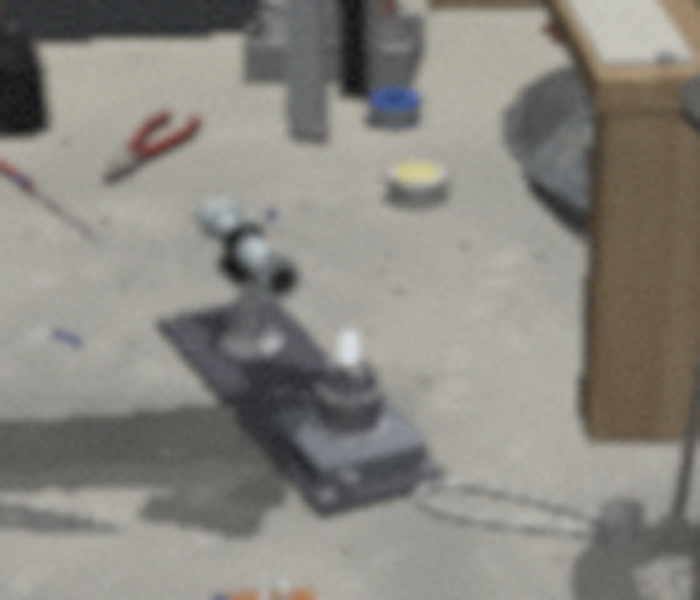

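The fingers hang clear above the set. The near fingertip is at crop (310,138) and the far one at about (358,97). The rod tip is at (348,335). I'll check the fingertip projections against the calibration.

```bash
python3 -c "
from h import *
s=r.sense();R=Ro.from_quat(s['tool_rot'])
for o in(-.0425,-.03,.03,.0425):
  for x in (-.008,.008):
    p=s['ee_pos']+R.apply([x,o,0]);print(o,x,((proj('side',p)-[200,120]+.5)*5).round(0),proj('top',p).round(1))
for z in(.066,.084):print(((proj('side',[.58,.0053,z])-[200,120]+.5)*5).round())
t=cv2.imread('pics/t1.png');cv2.imwrite('pics/t1c.png',cv2.resize(t[150:250,140:300],None,fx=5,fy=5,interpolation=2))
go([.580,.0053,.10])
"
```

```text
-0.0425 -0.008 [[317. 212.]] [[230.7 186.3]]
-0.0425 0.008 [[288. 207.]] [[227.2 193.2]]
-0.03 -0.008 [[326. 202.]] [[225.2 183.7]]
-0.03 0.008 [[297. 198.]] [[221.8 190.6]]
0.03 -0.008 [[366. 159.]] [[199.3 171.4]]
0.03 0.008 [[338. 155.]] [[195.8 178.2]]
0.0425 -0.008 [[374. 150.]] [[194.  168.9]]
0.0425 0.008 [[346. 147.]] [[190.4 175.6]]
[[351. 361.]]
[[351. 332.]]
t 2.2 pos [0.5719 0.018  0.1706] az 63.98 F [ 0.6  0.3 -0.2] M [ 0.046 -0.012 -0.024] gap 60.1 ff 0.0
shift units [-0.427 -0.257  2.355] turn units [-0.013  0.006  0.   ]
```

View pics/t1c.png

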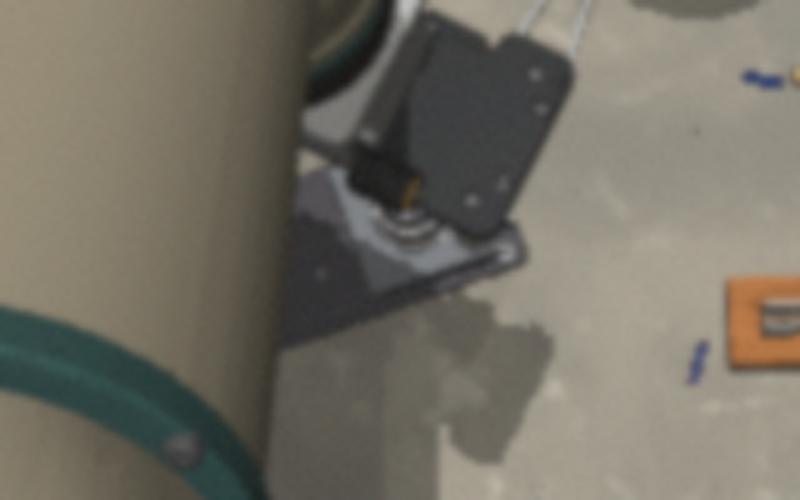

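The top view is mostly blocked by the arm. In the side view the fingertips look higher than predicted, so I'll check that by differencing it against the first picture.

```bash
python3 -c "
from h import *
a=cv2.imread('pics/side0.png').astype(int);b=cv2.imread('pics/s1.png').astype(int)
d=np.abs(a-b).max(2)
for v in range(132,172): print(v,d[v,252:280].tolist())
"
```

```text
132 [4, 1, 2, 3, 8, 11, 14, 17, 19, 18, 15, 13, 10, 1, 2, 16, 37, 57, 66, 60, 57, 33, 19, 6, 3, 2, 2, 6]
133 [2, 5, 4, 1, 4, 13, 17, 17, 17, 16, 14, 12, 7, 1, 4, 18, 37, 59, 67, 60, 55, 29, 16, 6, 2, 6, 3, 2]
134 [1, 1, 4, 2, 5, 13, 17, 17, 19, 16, 17, 13, 6, 2, 6, 17, 39, 58, 70, 66, 50, 38, 19, 7, 4, 2, 4, 2]
135 [1, 5, 4, 3, 7, 12, 8, 16, 16, 13, 14, 11, 3, 4, 4, 18, 33, 61, 63, 64, 57, 33, 16, 6, 3, 6, 1, 2]
136 [5, 4, 1, 4, 5, 11, 15, 19, 15, 15, 20, 23, 26, 20, 5, 18, 34, 65, 77, 77, 61, 39, 18, 2, 2, 3, 2, 4]
137 [4, 3, 6, 2, 13, 27, 46, 53, 51, 52, 56, 54, 51, 29, 19, 21, 53, 82, 98, 92, 85, 59, 21, 10, 2, 3, 2, 6]
138 [2, 3, 3, 1, 9, 33, 53, 65, 68, 64, 63, 69, 60, 37, 19, 33, 67, 92, 106, 111, 107, 78, 40, 14, 5, 5, 6, 1]
139 [3, 3, 7, 3, 11, 40, 59, 66, 66, 66, 66, 66, 63, 39, 18, 20, 50, 61, 72, 78, 81, 60, 31, 10, 6, 2, 2, 5]
140 [5, 3, 3, 1, 16, 42, 55, 64, 66, 63, 70, 72, 63, 39, 11, 6, 12, 14, 23, 32, 39, 27, 17, 1, 4, 3, 3, 1]
141 [5, 7, 5, 3, 16, 39, 61, 64, 68, 65, 69, 72, 63, 38, 13, 2, 4, 0, 4, 6, 6, 9, 4, 5, 4, 3, 6, 3]
142 [2, 4, 5, 1, 16, 43, 60, 62, 68, 65, 6
[... 2021 characters left out ...]
, 5, 2, 1, 3, 5, 4, 3, 3, 4, 1, 6, 3, 8, 5, 1, 4, 5, 6, 2, 6, 4]
165 [2, 5, 4, 7, 3, 4, 3, 8, 7, 6, 5, 5, 5, 2, 3, 4, 6, 3, 6, 5, 6, 2, 3, 5, 4, 2, 6, 5]
166 [7, 5, 4, 5, 4, 4, 6, 8, 2, 4, 7, 7, 7, 5, 4, 5, 7, 4, 5, 3, 3, 2, 5, 3, 2, 6, 5, 4]
167 [3, 5, 2, 1, 4, 8, 4, 2, 3, 4, 7, 7, 6, 4, 2, 5, 0, 2, 8, 5, 2, 5, 9, 6, 3, 3, 2, 9]
168 [3, 2, 3, 1, 4, 3, 7, 4, 2, 3, 2, 2, 2, 5, 6, 2, 3, 3, 2, 4, 5, 1, 3, 6, 6, 7, 6, 2]
169 [1, 6, 11, 3, 6, 3, 2, 2, 5, 3, 3, 8, 3, 5, 8, 3, 1, 5, 5, 3, 6, 5, 8, 2, 5, 8, 4, 4]
170 [10, 26, 35, 24, 16, 7, 3, 6, 5, 5, 6, 6, 2, 4, 4, 5, 4, 2, 4, 3, 4, 5, 2, 6, 6, 2, 5, 5]
171 [26, 48, 54, 41, 38, 23, 10, 3, 3, 3, 3, 6, 4, 5, 2, 2, 5, 4, 5, 3, 4, 6, 7, 5, 7, 3, 5, 4]
```

```bash
python3 -c "
from h import *
for p in([.2817,.5851,.1703],[.2817,.5851,.207]): 
  for o in(-.06,-.047,.047,.06): print(o,proj('side',np.array(p)+o*np.array([.436,.9,0])).round(1))
a=cv2.imread('pics/side0.png').astype(int);b=cv2.imread('pics/s1.png').astype(int)
d=np.abs(a-b).max(2)
for v in range(60,128,2): print(v,d[v,156:196:2].tolist())
"
```

```text
-0.06 [[167.5 102.6]]
-0.047 [[169.4 101.6]]
0.047 [[182.4  94.6]]
0.06 [[184.1  93.7]]
-0.06 [[166.4  92.8]]
-0.047 [[168.3  91.8]]
0.047 [[181.5  85.2]]
0.06 [[183.2  84.3]]
60 [23, 20, 21, 19, 26, 25, 38, 52, 5, 10, 43, 13, 53, 58, 35, 37, 19, 9, 5, 6]
62 [5, 13, 11, 11, 9, 7, 32, 61, 15, 5, 21, 8, 52, 57, 3, 9, 3, 3, 1, 6]
64 [18, 33, 35, 41, 36, 9, 41, 75, 31, 1, 12, 18, 28, 27, 4, 2, 2, 3, 5, 3]
66 [52, 53, 56, 49, 53, 24, 35, 71, 18, 2, 3, 4, 33, 16, 7, 3, 4, 3, 2, 5]
68 [11, 25, 29, 36, 50, 34, 25, 20, 4, 1, 1, 24, 9, 44, 12, 2, 3, 4, 3, 1]
70 [5, 7, 6, 47, 64, 45, 5, 9, 4, 2, 2, 28, 45, 44, 14, 4, 4, 2, 1, 4]
72 [4, 8, 9, 53, 75, 52, 6, 6, 2, 2, 1, 33, 50, 33, 21, 4, 5, 1, 3, 2]
74 [5, 4, 4, 42, 67, 60, 10, 2, 5, 3, 1, 20, 40, 22, 14, 3, 3, 4, 4, 3]
76 [5, 3, 14, 39, 67, 62, 4, 3, 4, 5, 2, 8, 46, 21, 17, 3, 2, 6, 5, 6]
78 [6, 3, 3, 24, 66, 57, 3, 5, 2, 4, 1, 10, 59, 68, 39, 3, 6, 2, 4, 5]
80 [2, 3, 7, 5, 28, 16, 32, 4, 3, 1, 6, 17, 73, 89, 51, 8, 4, 3, 6, 3]
82 [3, 7, 3, 7, 37, 44, 40, 8, 3, 5, 5, 7, 62, 93, 42, 5, 3, 5, 3, 4]
84 [2, 4, 4, 9, 31, 25, 27, 10, 7, 6, 2, 8, 34, 
[... 702 characters left out ...]
, 2, 8, 4, 3, 2, 4, 3, 5, 2, 6, 3, 1, 4, 3, 4, 5]
108 [3, 3, 4, 3, 6, 5, 2, 4, 6, 3, 4, 2, 2, 4, 2, 4, 2, 1, 5, 2]
110 [3, 8, 7, 4, 7, 3, 5, 7, 4, 8, 5, 4, 2, 4, 3, 4, 3, 3, 4, 4]
112 [1, 2, 2, 7, 2, 1, 5, 3, 5, 5, 4, 5, 2, 1, 7, 3, 6, 7, 6, 4]
114 [6, 4, 2, 2, 5, 5, 3, 7, 1, 1, 1, 3, 3, 4, 4, 2, 4, 3, 10, 8]
116 [6, 2, 2, 2, 3, 1, 2, 1, 3, 6, 1, 2, 3, 3, 3, 2, 5, 2, 7, 1]
118 [3, 5, 3, 1, 4, 6, 4, 1, 5, 5, 2, 3, 1, 2, 4, 1, 4, 3, 4, 2]
120 [7, 3, 8, 1, 4, 2, 1, 2, 3, 2, 4, 3, 1, 2, 2, 3, 5, 3, 5, 4]
122 [1, 8, 4, 2, 3, 4, 4, 6, 3, 2, 5, 4, 2, 3, 3, 2, 6, 4, 1, 4]
124 [1, 4, 5, 6, 3, 4, 2, 4, 3, 1, 5, 3, 3, 6, 5, 5, 5, 2, 4, 5]
126 [3, 8, 5, 3, 6, 7, 5, 3, 5, 2, 3, 5, 9, 3, 2, 3, 4, 4, 5, 3]
```

The visible fingertips sit about 37 mm higher than the reported TCP, both now and in the first picture. The descent astride the sleeve will settle this by touch, since the lamp house top is at z = 26 mm.

Request:
step_arm(plan=[60,-0.43,-0.26,0,0,0,0,60,0,0,0.6,0,0,0,60,0,0,0.6,0,0,0,60,0,0,0.6,0,0,0,60,0,0,0.6,0,0,0,60,0,0,0.6,0,0,0,60,0,0,0.6,0,0,0,60,0,0,0.6,0,0,0,60,0,0,0,0,0,0,60,0,0,0,0,0,0])

```text
clock: 3.2
ee_pos: [0.5794, 0.01, 0.0451]
tool_rot: [0.222, 0.975, 0.0, -0.0]
force: [0.1, -0.7, 0.2]
finger_gap: 0.637
finger_force: 0.0
```

```bash
python3 -c "
from h import *
go([.580,.0053,.03])
a=cv2.imread('pics/side0.png').astype(int);b=r.camera('side')[:,:,::-1];cv2.imwrite('pics/s2.png',b)
d=np.abs(a-b.astype(int)).max(2)
s=r.sense();R=Ro.from_quat(s['tool_rot'])
for o in(-.0425,-.03,.03,.0425):
   print(o,proj('side',s['ee_pos']+R.apply([0,o,0])).round(1),proj('side',s['ee_pos']+R.apply([0,o,-.037])).round(1))
for v in range(166,212,2): print(v,d[v,250:290].tolist())
"
```

```text
t 3.2 pos [0.5794 0.01   0.0451] az 64.36 F [ 0.1 -0.7  0.2] M [-0.009 -0.022  0.042] gap 59.9 ff 0.0
shift units [-0.086 -0.132  0.505] turn units [ 0.001 -0.004  0.   ]
-0.0425 [[264.1 204.7]] [[263.9 192.7]]
-0.03 [[265.7 202.5]] [[265.6 190.6]]
0.03 [[273.2 192.5]] [[273.2 180.9]]
0.0425 [[274.7 190.5]] [[274.7 179. ]]
166 [6, 8, 8, 17, 20, 14, 18, 28, 32, 38, 47, 50, 52, 51, 54, 54, 57, 56, 52, 48, 53, 68, 94, 120, 122, 112, 79, 47, 17, 1, 3, 2, 4, 3, 6, 5, 8, 8, 8, 6]
168 [10, 6, 5, 6, 9, 6, 3, 4, 4, 5, 22, 40, 48, 53, 51, 52, 56, 58, 53, 45, 55, 79, 110, 129, 127, 109, 78, 45, 15, 2, 5, 7, 6, 3, 7, 8, 5, 9, 3, 7]
170 [2, 7, 6, 8, 7, 7, 8, 6, 6, 1, 19, 35, 51, 54, 52, 45, 56, 53, 38, 28, 46, 89, 122, 132, 133, 107, 74, 45, 18, 1, 7, 6, 5, 5, 4, 8, 5, 7, 4, 7]
172 [4, 6, 4, 7, 8, 4, 5, 7, 7, 1, 18, 39, 54, 57, 55, 49, 57, 55, 38, 26, 46, 88, 122, 135, 131, 115, 75, 45, 18, 3, 7, 6, 8, 7, 8, 5, 6, 7, 8, 10]
174 [9, 7, 4, 6, 6, 2, 6, 6, 2, 2, 22, 41, 50, 56, 56, 60, 60, 55, 41, 26, 41, 83, 122, 136, 133, 108, 73, 45, 18, 3, 7, 6, 6, 9, 7, 7, 7, 6, 5, 5]
176 [6, 3, 1, 4, 2, 2, 6, 2
[... 1813 characters left out ...]
7, 35, 42, 36, 36, 39, 43, 55, 56, 58, 57, 57, 54, 38, 12, 2, 0, 1, 3, 2, 3, 3, 2, 3, 3, 3, 4, 6, 12, 14, 11, 5, 7, 8, 5, 3, 2, 4, 7, 6]
204 [32, 34, 38, 37, 32, 23, 35, 49, 55, 62, 62, 51, 38, 17, 3, 4, 3, 6, 3, 4, 3, 2, 7, 4, 3, 3, 6, 4, 7, 5, 6, 6, 7, 7, 5, 4, 2, 6, 5, 4]
206 [24, 30, 31, 34, 29, 18, 16, 30, 46, 53, 58, 56, 47, 32, 24, 10, 7, 1, 1, 3, 1, 2, 2, 2, 1, 2, 6, 8, 4, 6, 3, 4, 4, 4, 2, 5, 4, 5, 7, 7]
208 [44, 32, 28, 25, 26, 10, 3, 3, 22, 29, 42, 57, 58, 55, 53, 40, 33, 23, 18, 6, 4, 1, 7, 5, 3, 6, 5, 5, 1, 2, 1, 7, 6, 8, 2, 4, 3, 6, 5, 7]
210 [63, 60, 47, 33, 27, 17, 10, 4, 4, 5, 25, 35, 48, 51, 57, 58, 52, 37, 26, 10, 8, 4, 4, 6, 5, 7, 2, 4, 3, 4, 5, 4, 7, 2, 2, 6, 3, 1, 3, 4]
```

Request:
step_arm(plan=[60,-0.09,-0.13,0.2,0,0,0,60,0,0,0.1,0,0,0,60,0,0,0.1,0,0,0,60,0,0,0.1,0,0,0,60,0,0,0.1,0,0,0,60,0,0,0.05,0,0,0,60,0,0,0.04,0,0,0,60,0,0,0,0,0,0,60,0,0,0,0,0,0,60,0,0,0,0,0,0])

```text
clock: 4.25
ee_pos: [0.5803, 0.0045, 0.0245]
tool_rot: [0.223, 0.975, 0.0, 0.0]
force: [-0.0, 0.3, 0.6]
finger_gap: 0.64
finger_force: 0.0
```

```bash
python3 -c "
from h import *
go([.580,.0053,.03])
a=cv2.imread('pics/side0.png').astype(int);b=r.camera('side')[:,:,::-1];cv2.imwrite('pics/s3.png',b)
cv2.imwrite('pics/s3c.png',cv2.resize(b[130:230,210:330],None,fx=6,fy=6,interpolation=2))
"
```

```text
t 4.25 pos [0.5803 0.0045 0.0245] az 64.29 F [-0.   0.3  0.6] M [0.008 0.039 0.026] gap 60.2 ff 0.0
shift units [ 0.02   0.019 -0.185] turn units [ 0.001  0.001 -0.   ]
```

View pics/s3c.png

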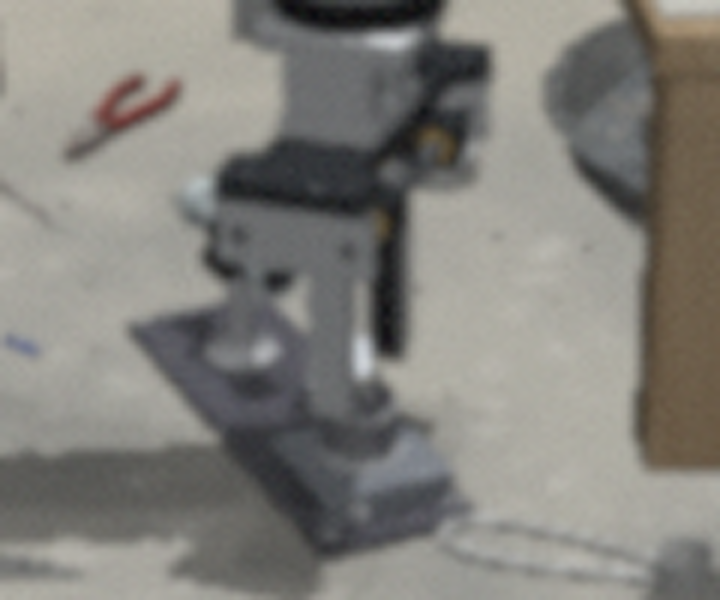

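No contact at a reported z of 24.5 mm, and in the picture the far fingertip is level with the middle of the rod, crop (390,355). So the true fingertip really is about 37 mm above the reported TCP. I'll go on down carefully, watching the force.

Request:
step_arm(plan=[60,0.02,0.02,0.1,0,0,0,60,0,0,0.1,0,0,0,60,0,0,0.1,0,0,0,60,0,0,0.1,0,0,0,60,0,0,0.1,0,0,0,60,0,0,0.1,0,0,0,60,0,0,0.1,0,0,0,60,0,0,0.1,0,0,0,60,0,0,0.1,0,0,0,60,0,0,0.07,0,0,0])

```text
clock: 5.3
ee_pos: [0.5798, 0.0053, -0.0051]
tool_rot: [0.223, 0.975, -0.0, -0.0]
force: [-0.5, -0.2, -0.0]
finger_gap: 0.64
finger_force: 0.0
```

Request:
step_arm(plan=[60,0,0,0.03,0,0,0,60,0,0,0.03,0,0,0,60,0,0,0.03,0,0,0,60,0,0,0,0,0,0,60,0,0,0,0,0,0,60,0,0,0,0,0,0,60,0,0,0,0,0,0,60,0,0,0,0,0,0,60,0,0,0,0,0,0,60,0,0,0,0,0,0])

```text
clock: 6.3
ee_pos: [0.5799, 0.0054, -0.0075]
tool_rot: [0.223, 0.975, 0.0, -0.0]
force: [0.1, -0.0, -0.4]
finger_gap: 0.642
finger_force: 0.0
```

Request:
step_arm(plan=[60,0,0,0.03,0,0,0,60,0,0,0,0,0,0,60,0,0,0.03,0,0,0,60,0,0,0,0,0,0,60,0,0,0.03,0,0,0,60,0,0,0,0,0,0,60,0,0,0.03,0,0,0,60,0,0,0,0,0,0,60,0,0,0,0,0,0,60,0,0,0,0,0,0])

```text
clock: 7.3
ee_pos: [0.5801, 0.0053, -0.0082]
tool_rot: [0.223, 0.975, 0.0, 0.0]
force: [-4.7, -0.4, 24.6]
finger_gap: 0.64
finger_force: 12.2
```

Contact came at a reported z of about −8 mm, with the lamp house top at 26 mm. So the true tip is the reported z plus about 34 mm. I'll back off and grip the sleeve.

Request:
step_arm(plan=[60,0,0,-0.1,0,0,0,60,0,0,-0.1,0,0,0,60,0,0,0,0,0,0,30,0,0,0,0,0,0,30,0,0,0,0,0,0,30,0,0,0,0,0,0,30,0,0,0,0,0,0,30,0,0,0,0,0,0,30,0,0,0,0,0,0,30,0,0,0,0,0,0], force=35)

```text
clock: 8.3
ee_pos: [0.5794, 0.0047, -0.0054]
tool_rot: [0.223, 0.975, -0.0, -0.0]
force: [-0.5, -2.4, -3.1]
finger_gap: 0.375
finger_force: 35.0
```

```bash
python3 -c "
from h import *
go([.580,.0053,-.0055]);print(r.sense()['joints'])"
```

```text
t 8.3 pos [ 0.5794  0.0047 -0.0054] az 64.27 F [-0.5 -2.4 -3.1] M [-0.56   0.132  0.027] gap 35.3 ff 34.99927818775177
shift units [-0.011  0.026  0.005] turn units [-0.007 -0.005 -0.   ]
[-0.08429671  0.77291866  0.04308757  1.85273174 -0.05965573  0.51822745
  1.12014734]
```

Gap 35.3 mm with only a small lateral force, so the sleeve is gripped on centre. Turning it clockwise.

Request:
step_arm(plan=[30,0,0,0,0,0,0.8,30,0,0,0,0,0,0.8,30,0,0,0,0,0,0.8,30,0,0,0,0,0,0.8,30,0,0,0,0,0,0.8,30,0,0,0,0,0,0.8,30,0,0,0,0,0,0.8,30,0,0,0,0,0,0.8,30,0,0,0,0,0,0.8,30,0,0,0,0,0,0])

```text
clock: 9.3
ee_pos: [0.5795, 0.0047, -0.0054]
tool_rot: [0.665, 0.747, -0.001, 0.0]
force: [-0.8, -2.9, -3.0]
finger_gap: 0.376
finger_force: 35.0
```

```bash
python3 -c "
from h import *
go([.580,.0053,-.0055]);print(r.sense()['joints'])"
```

```text
t 9.3 pos [ 0.5795  0.0047 -0.0054] az 6.66 F [-0.8 -2.9 -3. ] M [-0.709  0.256  0.029] gap 35.3 ff 35.00014007091522
shift units [0.017 0.019 0.005] turn units [-0.006  0.008  0.   ]
[-0.24717081  0.79676615  0.30340912  1.8576772  -0.4182133   0.55058221
  0.4467148 ]
```

Request:
step_arm(plan=[30,0,0,0,0,0,0,30,0,0,0,0,0,0,30,0,0,0,0,0,0,30,0,0,0,0,0,0,30,0,0,0,0,0,0,30,0,0,0,0,0,0.2,30,0,0,0,0,0,0.3,30,0,0,0,0,0,0.3,30,0,0,0,0,0,0.3,30,0,0,0,0,0,0.3])

```text
clock: 10.3
ee_pos: [0.5796, 0.0071, -0.0052]
tool_rot: [0.735, 0.678, 0.0, -0.001]
force: [-1.1, -1.0, -7.2]
finger_gap: 0.379
finger_force: 35.0
```

```bash
python3 -c "
from h import *
go([.580,.0053,-.0055]);print(r.sense()['joint_torque'].round(2))"
```

```text
t 10.3 pos [ 0.5796  0.0071 -0.0052] az -4.61 F [-1.1 -1.  -7.2] M [-0.144  0.41   0.646] gap 35.6 ff 34.99719321727753
shift units [-0.057  0.017  0.009] turn units [-0.007 -0.013 -0.   ]
[  0.91 -58.     7.24 -12.28  -0.39  -0.42  -0.32]
```

The torque is 0.65 N·m, so the sleeve is at its stop after about 1.2 rad. I'll release it, rise and look.

Request:
step_arm(plan=[60,0,0,0,0,0,0,60,0,0,0,0,0,0,60,0,0,0,0,0,0,60,0,0,0,0,0,0,60,0,0,-0.3,0,0,0,60,0,0,-0.7,0,0,0,60,0,0,-0.9,0,0,0,60,0,0,-0.9,0,0,0,60,0,0,-0.9,0,0,0,60,0,0,-0.3,0,0,-0.6])

```text
clock: 11.3
ee_pos: [0.5819, 0.005, 0.1185]
tool_rot: [0.705, 0.709, 0.002, 0.002]
force: [0.0, 0.4, -0.2]
finger_gap: 0.64
finger_force: 0.0
```

```bash
python3 -c "
from h import *
go([.5266,-.2215,.06],.6)
b=r.camera('side')[:,:,::-1];cv2.imwrite('pics/s4.png',b);a=cv2.imread('pics/side0.png')
f=lambda i:cv2.resize(i[170:225,245:295],None,fx=8,fy=8,interpolation=2)
cv2.imwrite('pics/s4c.png',np.hstack([f(a),f(b)]))
"
```

```text
t 11.3 pos [0.5819 0.005  0.1185] az 0.35 F [ 0.   0.4 -0.2] M [ 0.019  0.071 -0.015] gap 60.2 ff 0.0
shift units [-7.537 -1.898  1.941] turn units [ 0.037  0.001 -0.032]
```

View pics/s4c.png

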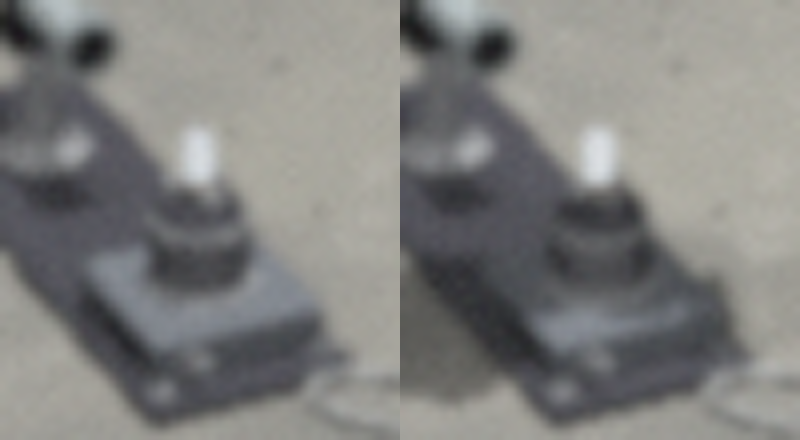

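The rod stands upright in the closed chuck; its tip is at crop (598,155), where it was before. Next I'll move over the rack.

Request:
step_arm(plan=[60,-0.75,-0.19,0,0,0,0,60,-0.75,-0.19,0,0,0,0,60,-0.75,-0.19,0,0,0,0,60,-0.75,-0.19,0,0,0,0,60,-0.75,-0.19,0,0,0,0,50,-0.75,-0.19,0,0,0,0,50,-0.75,-0.19,0,0,0,0,50,-0.75,-0.19,0,0,0,0,50,-0.75,-0.19,0,0,0,0,50,-0.75,-0.19,0,0,0,0])

```text
clock: 12.35
ee_pos: [0.5235, -0.2208, 0.115]
tool_rot: [0.706, 0.708, 0.0, -0.0]
force: [-0.9, -0.5, -0.1]
finger_gap: 0.533
finger_force: 0.0
```

Request:
step_arm(plan=[50,0,0,0,0,0,0,50,0,0,0.5,0,0,0,50,0,0,0.5,0,0,0,50,0,0,0.5,0,0,0,50,0,0,0.4,0,0,0,50,0,0,0,0,0,0,50,0,0,0,0,0,0,50,0,0,0,0,0,0,50,0,0,0,0,0,0,50,0,0,0,0,0,0])

```text
clock: 13.35
ee_pos: [0.5244, -0.2201, 0.0585]
tool_rot: [0.705, 0.709, 0.0, 0.0]
force: [-0.4, 0.1, 0.7]
finger_gap: 0.533
finger_force: 0.0
```

```bash
python3 -c "
from h import *
go([.5266,-.2215,-.005],.5)
b=r.camera('side')[:,:,::-1];cv2.imwrite('pics/s5.png',b);t=r.camera('top')[:,:,::-1];cv2.imwrite('pics/t5.png',t)
cv2.imwrite('pics/s5c.png',np.hstack([cv2.resize(b[215:295,225:295],None,fx=6,fy=6,interpolation=2),cv2.resize(t[175:255,290:350],None,fx=6,fy=6,interpolation=2)]))
s=r.sense();R=Ro.from_quat(s['tool_rot'])
for o in(-.025,.025):
  for x in(-.008,.008): print(o,x,proj('side',s['ee_pos']+R.apply([x,o,-.034])).round(1))
"
```

```text
t 13.35 pos [ 0.5244 -0.2201  0.0585] az 0.28 F [-0.4  0.1  0.7] M [-0.059  0.018 -0.001] gap 50.1 ff 0.0
shift units [-0.047  0.072  2.117] turn units [ 0.007  0.002 -0.028]
-0.025 -0.008 [[243.6 232.8]]
-0.025 0.008 [[243.3 228.9]]
0.025 -0.008 [[265.7 231.5]]
0.025 0.008 [[265.1 227.6]]
```

View pics/s5c.png

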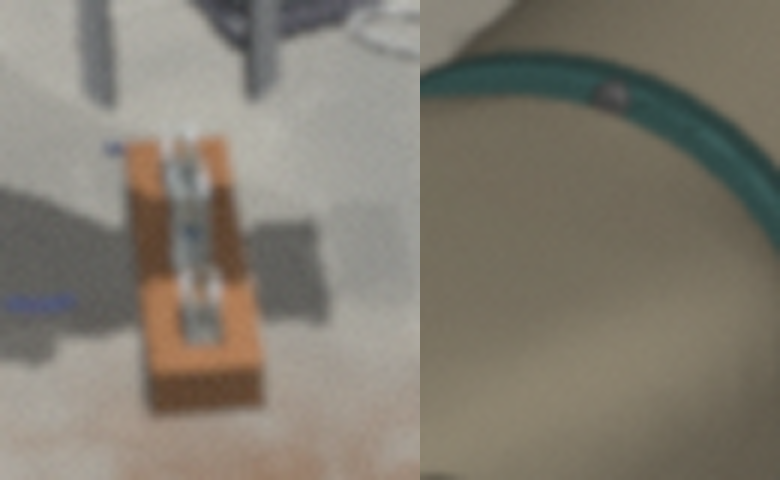

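The fingertips are at crop (110,104) and (258,98), which matches the prediction with the 34 mm offset. They stand astride the middle cell at crop (192,235). I'll descend and close gently.

Request:
step_arm(plan=[50,-0.05,0.07,0,0,0,0,50,0,0,0.4,0,0,0,50,0,0,0.5,0,0,0,50,0,0,0.5,0,0,0,50,0,0,0.4,0,0,0,50,0,0,0.2,0,0,0,50,0,0,0.1,0,0,0,50,0,0,0,0,0,0,50,0,0,0,0,0,0,50,0,0,0,0,0,0], force=5)

```text
clock: 14.45
ee_pos: [0.5266, -0.2216, -0.0045]
tool_rot: [0.705, 0.709, 0.0, 0.0]
force: [0.1, 0.8, 0.4]
finger_gap: 0.531
finger_force: 0.0
```

```bash
python3 -c "
from h import *
go([.5266,-.2215,-.005],.5)"
```

```text
t 14.45 pos [ 0.5266 -0.2216 -0.0045] az 0.29 F [0.1 0.8 0.4] M [-0.07   0.073 -0.046] gap 49.9 ff 0.0
shift units [0.004 0.001 0.017] turn units [ 0.007  0.003 -0.027]
```

Request:
step_arm(plan=[40,0,0,0,0,0,0,30,0,0,0,0,0,0,22,0,0,0,0,0,0,18,0,0,0,0,0,0,16,0,0,0,0,0,0,14,0,0,0,0,0,0,12,0,0,0,0,0,0,8,0,0,0,0,0,0,8,0,0,0,0,0,0,8,0,0,0,0,0,0], force=6)

```text
clock: 15.45
ee_pos: [0.5262, -0.2214, -0.005]
tool_rot: [0.705, 0.709, 0.0, 0.0]
force: [0.1, -0.1, -1.5]
finger_gap: 0.132
finger_force: 6.0
```

```bash
python3 -c "
from h import *
go([.5266,-.2215,-.0045],.5)"
```

```text
t 15.45 pos [ 0.5262 -0.2214 -0.005 ] az 0.29 F [ 0.1 -0.1 -1.5] M [-0.081 -0.005 -0.015] gap 12.5 ff 5.99991001188755
shift units [-0.002  0.015 -0.018] turn units [ 0.    -0.    -0.027]
```

The gap is 12.5 mm, which is the cell's width. Lifting.

Request:
step_arm(plan=[8,0,0,-0.1,0,0,0,8,0,0,-0.2,0,0,0,8,0,0,-0.3,0,0,0,8,0,0,-0.4,0,0,0,8,0,0,-0.5,0,0,0,8,0,0,-0.5,0,0,0,8,0,0,-0.5,0,0,0,8,0,0,-0.4,0,0,0,8,0,0,-0.4,0,0,0,8,0,0,-0.3,0,0,0])

```text
clock: 16.45
ee_pos: [0.5263, -0.2215, 0.1042]
tool_rot: [0.705, 0.709, 0.0, 0.0]
force: [-0.4, 0.6, -0.7]
finger_gap: 0.135
finger_force: 6.0
```

```bash
python3 -c "
from h import *
go([.5645,.0486,.103],19.6)
b=r.camera('side')[:,:,::-1];cv2.imwrite('pics/s6.png',b)
a=cv2.imread('pics/s5.png').astype(int)
s=r.sense()
for z in(0,.034,.034-.020): pass
tip=s['ee_pos']+[0,0,.034]; print('tip',proj('side',tip),'cell bottom',proj('side',tip-[0,0,.020]),'stone',proj('side',tip))
np.set_printoptions(linewidth=200)
u,v=proj('side',tip)[0].astype(int)
print(b[v-8:v+12,u-8:u+9].max(2))
"
```

```text
t 16.45 pos [ 0.5263 -0.2215  0.1042] az 0.29 F [-0.4  0.6 -0.7] M [-0.019 -0.008 -0.057] gap 12.7 ff 5.999844744801521
shift units [8.998 1.318 0.04 ] turn units [ 0.005  0.003 -2.414]
tip [[255.28768022 212.89016621]] cell bottom [[255.48593294 220.52002772]] stone [[255.28768022 212.89016621]]
[[118 113 116 109 113 132 134 118 111 124 131 118 108 113 114 111 101]
 [119 114 118 111 115 132 134 118 105 121 142 134 115 112 115 113 105]
 [126 115 114 111 112 126 130 117 109 124 146 140 116 110 114 115 112]
 [127 115 113 108 104 105 113 106 105 114 132 127 110 109 115 114 120]
 [124 117 119 112 103 102 106 109 104 108 120 110 107 110 118 119 125]
 [123 114 116 113 105 107 106 110 102 107 110 101 101 109 113 115 128]
 [124 116 115 112 110 106 108 108 108 106 107  98 101 109 114 119 126]
 [129 118 114 112 104 104 103 108 109 106 105  99  97 110 116 119 129]
 [144 126 119 112 105  97 100 100 100 100 106  97 101 110 112 110 121]
 [155 142 127 115 103  94  91  89  90  97 102  97 101 108 105  95  99]
 [168 161 142 130 110  97  95  95  95 100 104 101 101 104  90  77  74]
 [172 170 159 149 131 114 109 111 104 108 110 105  97  90  82  65  63]
 [174 173 172 165 149 136 124 122 120 122 117 107  93  88  84  74  73]
 [173 169 172 170 161 140 130 125 121 121 119 116 101  88  88  87  85]
 [172 171 171 170 164 145 134 127 123 123 128 126 115  95  90  93 101]
 [171 171 172 171 167 150 142 136 130 129 135 142 137 116  90  89 106]
 [173 170 171 170 167 152 144 151 149 145 143 148 151 135 107  89  93]
 [171 169 169 170 165 152 149 156 162 159 151 145 154 155 135 106  86]
 [171 172 171 169 162 153 151 157 162 161 150 144 155 163 155 133 107]
 [168 172 168 170 162 158 152 155 155 154 149 150 155 167 166 153 138]]
```

Request:
step_arm(plan=[8,0.4,0.1,0,0,0,0,8,0.9,0.15,0,0,0,0,8,0.9,0.15,0,0,0,0,8,0.9,0.15,0,0,0,0,8,0.9,0.15,0,0,0,0,8,0.9,0.15,0,0,0,0,8,0.9,0.15,0,0,0,0,8,0.9,0.15,0,0,0,0,8,0.9,0.1,0,0,0,0,8,0.5,0.05,0,0,0,0])

```text
clock: 17.5
ee_pos: [0.5632, 0.0258, 0.1019]
tool_rot: [0.704, 0.71, -0.0, -0.001]
force: [0.8, 0.4, -0.8]
finger_gap: 0.132
finger_force: 6.0
```

Request:
step_arm(plan=[8,0.5,0.05,0,0,0,0,8,0.3,0.05,0,0,0,0,8,0,0,0,0,0,-0.4,8,0,0,0,0,0,-0.5,8,0,0,0,0,0,-0.5,8,0,0,0,0,0,-0.5,8,0,0,0,0,0,-0.5,8,0,0,0,0,0,0,8,0,0,0,0,0,0,8,0,0,0,0,0,0])

```text
clock: 18.5
ee_pos: [0.5668, 0.0453, 0.1029]
tool_rot: [0.578, 0.816, -0.0, 0.0]
force: [0.2, -0.2, -0.3]
finger_gap: 0.129
finger_force: 6.0
```

```bash
python3 -c "
from h import *
go([.5645,.0486,.041],19.65)"
```

```text
t 18.5 pos [0.5668 0.0453 0.1029] az 19.38 F [ 0.2 -0.2 -0.3] M [-0.06   0.032  0.022] gap 12.2 ff 5.999990031123161
shift units [ 0.128 -0.036  2.065] turn units [-0.001  0.001 -0.034]
```

Request:
step_arm(plan=[8,0.12,-0.04,0,0,0,-0.03,8,0,0,0.2,0,0,0,8,0,0,0.3,0,0,0,8,0,0,0.4,0,0,0,8,0,0,0.4,0,0,0,8,0,0,0.4,0,0,0,8,0,0,0.26,0,0,0,8,0,0,0.1,0,0,0,8,0,0,0,0,0,0,8,0,0,0,0,0,0])

```text
clock: 19.5
ee_pos: [0.5648, 0.0487, 0.0414]
tool_rot: [0.576, 0.818, 0.0, 0.0]
force: [0.0, -0.5, 0.1]
finger_gap: 0.134
finger_force: 6.0
```

```bash
python3 -c "
from h import *
go([.5642,.0483,.041],19.65)
b=r.camera('side')[:,:,::-1];cv2.imwrite('pics/s7.png',b)
cv2.imwrite('pics/s7c.png',cv2.resize(b[140:215,230:300],None,fx=8,fy=8,interpolation=2))
for n,p in dict(stone=[.5642,.0483,.075],bottom=[.5642,.0483,.055],slit=[.5487,.0917,.075],rod=[.58,.005,.075]).items(): print(n,(proj('side',p)-[230,140]+.5)*8)
"
```

```text
t 19.5 pos [0.5648 0.0487 0.0414] az 19.72 F [ 0.  -0.5  0.1] M [-0.001  0.025  0.006] gap 12.6 ff 6.000011935830116
shift units [-0.006 -0.024  0.014] turn units [0.004 0.001 0.008]
stone [[265.09913533 339.95787162]]
bottom [[265.88805751 389.93055105]]
slit [[213.01175694 287.3783063 ]]
rod [[321.20090287 395.56706513]]
```

View pics/s7c.png

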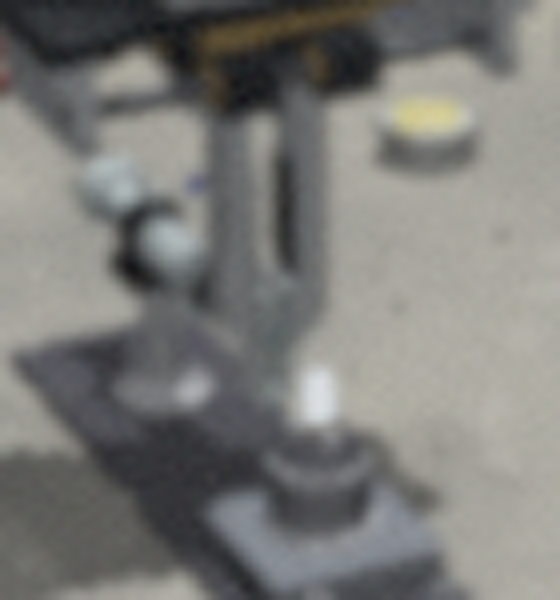

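The cell hangs upright between the fingers at crop x ≈ 268, with its bottom at about y = 395 where 390 was predicted. It stands midway on the line from the slit at (213,287) to the rod at (321,395), clear of everything. I'll make a final trim of under 1 mm, let it settle and hand in.

Request:
step_arm(plan=[8,0,-0.02,0.01,0,0,0,8,0,0,0,0,0,0,8,0,0,0,0,0,0,8,0,0,0,0,0,0,8,0,0,0,0,0,0,8,0,0,0,0,0,0,8,0,0,0,0,0,0,8,0,0,0,0,0,0,8,0,0,0,0,0,0,8,0,0,0,0,0,0])

```text
clock: 20.55
ee_pos: [0.5639, 0.0486, 0.0408]
tool_rot: [0.576, 0.818, -0.0, -0.0]
force: [0.3, -0.9, -0.7]
finger_gap: 0.132
finger_force: 6.0
```

```bash
python3 -c "
from h import *
go([.5642,.0483,.041],19.65)
print(r.close_job())"
```

```text
t 20.55 pos [0.5639 0.0486 0.0408] az 19.72 F [ 0.3 -0.9 -0.7] M [-0.075  0.047 -0.006] gap 12.4 ff 5.999931022524834
shift units [-0.012  0.007 -0.005] turn units [-0.    -0.     0.009]
the job is handed in; nothing more can be done
None
```

The job is handed in at 20.6 s of the 53 s allowed, with no verdict returned: the sleeve is turned to its stop with the rod upright, and the tall cell is held still at 6 N by its frosted faces, within about 0.5 mm of my measured midpoint of the light path, with the two short cells left untouched in the rack.

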